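# Set a stone slip overhanging the sorting board to the gauge

### The job

On the plywood sorting board a stone blank lies in front of a thin flat stone slip. First push the blank sideways right over to either side rail, then slide the slip along the board until its leading end overhangs the open far edge (away from the robot) just as far as the nose of the steel gauge bar beside it, lying square to that edge, so that the packer can take it by its overhanging end. Only push the two stones, do not lift them or let them fall; leave the gauge bar and everything else where they are.

Things in the scene. Friction and masses are not known exactly. Their poses are not given: they have to be found in the camera images.
- board: fixed plywood sorting board, 260 mm (its x) by 300 mm (its y), top 50 mm above the table; origin at the centre of its underside. Its x axis points roughly away from the robot, to the open far edge, 130 mm from the origin; y points to its left rail, z up. A rail 6 mm thick and 12 mm high over the board's top runs along the left and right sides (inner faces 144 mm from the centre line); the far edge and the back (robot side) have none
- board_edge (a point): middle of the open far edge, at the height of the board's top
- gauge_tip (a point): front end (nose) of the steel gauge bar, 10 mm wide, that lies outside the left rail along the board's x and sticks out 20 to 50 mm past the far edge (differs each time); point at the nose's front face, 158 mm left of the board's centre line, 2 mm above the board's top, the nose rises to 16 mm above the board's top; axes as the board's. It slides stiffly in its clips: do not push it
- slip: thin flat stone slab, 130 mm (its x) by 90 mm (its y), 8 mm thick, about 0.24 kg, lying flat on the board behind the blank; origin at the centre of its underside, x roughly toward the far edge, z up. It tips off if more than half overhangs
- slip_front (a point): middle of the slip's leading (front) end face, 65 mm ahead of its centre, half-way up its thickness; axes as the slip's
- blank: stone seal blank, 50 mm long (its x) by 28 mm by 28 mm high, front end rounded, about 0.1 kg, lying on the board between the slip and the far edge; origin at the centre of its underside, x roughly toward the far edge, z up
- corner_blank: lying stone blank 45 x 25 x 25 mm in the back left corner of the board; leave alone
- pot: round white ceramic pot, 36 mm across, 30 mm high, in the back right corner of the board; leave alone
- stand_blank: brown stone blank 28 x 28 mm, standing 60 mm high on the table right of the board; leave alone
- disc: flat stone disc, 60 mm across, 14 mm thick, on the table right of the board; leave alone
- brush: brush lying on the table left of the board; leave alone
- jar: closed jar, 50 mm across, 60 mm high, on the table left of the board; leave alone
- stray: lying stone blank 50 x 26 x 26 mm on the table right of the board; leave alone
There are look-alikes about, which are no part of the job. What is shaped like the slip but turquoise is not meant.

How it is judged:
By the outcome, as a careful person would: the job done as asked, in the order asked, and still so for the second after the job is handed in, with the robot touching nothing.
It also fails if it takes over 54 s, if anything falls off the work surface, if the arm or the gripper's body presses on something with over 40 N, if the wrist force passes 120 N, or if a joint passes its speed limit or range.

### The arm

A 7-joint arm with a two-finger parallel gripper is mounted at the origin on the work surface. World frame = base frame: x ahead of the robot, y to its left, z up, the work surface at z = 0. Lengths are in m, angles in rad, forces in N, time in s.
With the tool pointing down it reaches from about 0.35 to 0.9 m from the base axis. Payload 19.9 kg.
Tool frame: the origin (TCP) lies midway between the tips of the shut fingers; the grasp point (between the pads) lies 19 mm behind it; y points along the fingers, x is the direction in which the jaws open and shut, and the axes are right-handed (so a half turn about y gives the same grasp; the last joint's range is limited). The gripper opens to 94 mm and grips with 3 to 60 N. Pads are 16 mm wide; open, the fingers measure 119 mm over their backs; the gripper's body (75 mm by 177 mm) begins 78 mm behind the grasp point.
Start: joints at [-1.333, 0.417, -0.01, 1.614, 0.005, 1.111, -0.053], TCP at [0.173, 0.601, 0.205] pointing down, gripper open.
Joint ranges: [-2.81, 2.81], [-0.39, 2.02], [-1.27, 1.25], [0.06, 2.57], [-1.19, 4.33], [0.19, 2], [-2.82, 2.82]. Speed limits (rad/s): [1.89, 1.89, 2.39, 2.39, 3.01, 3.01, 3.01].

### API

Orientations are given as a unit quaternion [x, y, z, w].
In Python, from workcell import observe, snapshot, camera_params, sign_off gives the robot as it stands. The module is installed in compiled form; this text tells all that it offers.
- The arm moves only by the tool carry_out, never from a script. Its arguments are lists of equal length, an entry for each row: "rotation": the turn, a rotation vector about the tool's x, y, z in rad, a list of three; "delta_pos": the shift along the tool's x, y, z in m, a list of three; "gripper": the opening, from -1 (shut) to 1 (fully open). A call has 1 to 5 rows; each row shifts and turns the commanded pose from where the row before left it, along the tool's axes as they then stand; what a row does not reach is not made up. A row lasts 1/12 s, in which the tool goes at most 41.7 mm and 7.16 degrees, less where a joint would pass 70% of its speed; a pose out of reach is approached as far as the arm can. A call is refused whole if a number of a shift passes 0.0417 or a number of a turn 0.125, either way. A call with a gripper value outside its range is refused whole. The fingers move at their own pace and stop on an object; "grip_force" is the grip in N (left out, the last holds). Time passes only in rows, so rows that do not move let the fingers close. It gives the time, the measured TCP pose, the force and the opening at its end, in the units of the state.
- observe(): the state, without advancing time (a new reading comes with each control period).
- snapshot(name): name is "scene" or "top"; returns the picture (420x560x3 uint8, blue, green, red); there is no depth.
- camera_params(name): a dict with "fx", "fy", "cx", "cy" (pixels), "origin" and "attitude" of the camera in the world. Camera axes: x right, y down, z forward; pixel columns grow to the right and rows downward; lengths in m; the calibration is good to about 2 mm. A picture is of the moment at which its call begins. camera_params takes no time and is no camera call.
- sign_off(): hands the job in, once; it reports no verdict.
The state is a dict: "clock": time; "q": joint angles; "joint_vel": joint speeds; "tau": joint torques, N m; "tool_pos": TCP position; "eef_rot": TCP orientation; "wrist_force": force on the tool from outside, world axes, zero at the start; "ft_torque": the same for the moment, N m; "grip_width": finger opening in m.
Only numpy, scipy, OpenCV 4.12 (cv2) and the standard library are available. Lean on these libraries where they do the work, as an engineer would, in place of code of your own. Each camera call takes 0.05 s, during which the arm holds its last target. There are 200 camera calls.

## Working session

There is one attempt and no reset: what is moved stays moved. The work goes in short steps, Python scripts to look and compute and a tool call to move; the robot and the scene stay as the last step left them, time stands still between calls to the robot, and variables do not carry over. Pictures are saved under pics/ and viewed, about 8 in all and at most 12, crops included, and the job is handed in when it is done.

Besides the shell and the picture viewer there is one more tool, called after "Emit:" as a command line: name --argument value ..., lists and objects as JSON in quotes. carry_out: Moves the arm, as the interface text tells. Its arguments: {"type":"object","properties":{"rotation":{"type":"array","items":{"type":"array","items":{"type":"number"}}},"delta_pos":{"type":"array","items":{"type":"array","items":{"type":"number"}}},"gripper":{"type":"array","items":{"type":"number"}},"grip_force":{"type":"number"}},"required":["rotation","delta_pos","gripper"]}

```bash
mkdir -p pics; ls
python3 - <<'E'
from workcell import *
import cv2
print(observe())
for n in("scene","top"):
    print(n,camera_params(n)); cv2.imwrite(f"pics/{n}0.png",snapshot(n))
E
```

```text
pics
{'clock': 0.0, 'q': array([-1.33249488,  0.4179826 , -0.01033167,  1.61414983,  0.00470959,
        1.11067292, -0.05296124]), 'joint_vel': array([-2.30721664e-04,  2.07299871e-04,  6.95267855e-04, -7.07453400e-04,
        3.11907870e-04, -8.73521133e-04,  7.66422664e-05]), 'tau': array([-1.06748530e-04, -8.51269841e+01,  6.38765451e-01, -4.25966620e+01,
       -4.88332892e-02,  1.88287284e-02,  1.40506399e-04]), 'tool_pos': array([0.17250148, 0.60034937, 0.20483   ]), 'eef_rot': array([ 0.56509736,  0.42509785, -0.42573074, -0.56454417]), 'wrist_force': array([-0.70234057,  0.47975573,  1.00659182]), 'ft_torque': array([0.04771689, 0.01360797, 0.00566957]), 'grip_width': 0.09369296098767735}
scene {'fx': 529.7504508074676, 'fy': 529.7504508074676, 'cx': 278.0286273969968, 'cy': 210.22429168907846, 'origin': array([1.19680346, 0.57100765, 0.99331765]), 'attitude': array([ 0.37208542,  0.84223938, -0.35790628, -0.15520427])}
top {'fx': 396.56337021606635, 'fy': 396.56337021606635, 'cx': 284.914723937643, 'cy': 214.0956162475406, 'origin': array([ 0.37582629, -0.0545823 ,  1.13999822]), 'attitude': array([-0.69983035,  0.71201946, -0.03972566,  0.04108097])}
```

View pics/scene0.png

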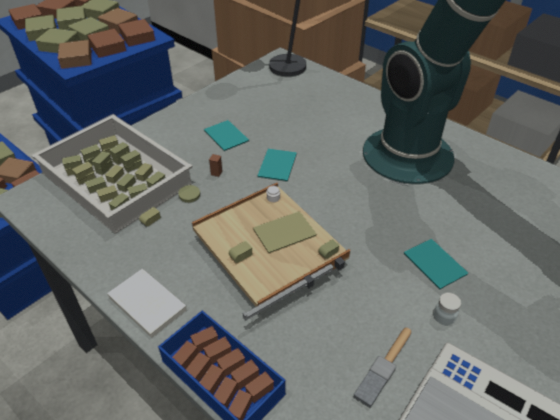

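View pics/top0.png

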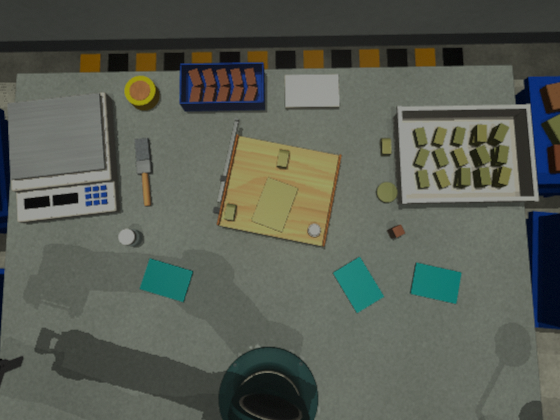

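The top view shows the board at about (280,190), with the far edge (236,137)-(340,153) upward. The blank is at (283,158), the slip at (275,204), and the gauge nose at about (237,123). The corner blank (230,212) and pot (314,230) sit in the back corners. Next I'll enlarge the crops and measure.

```bash
cat > h.py <<'E'
import numpy as np, cv2
from scipy.spatial.transform import Rotation as R
from workcell import *
def ray(n,uv):
    p=camera_params(n); uv=np.atleast_2d(np.float64(uv))
    d=np.c_[(uv[:,0]-p['cx'])/p['fx'],(uv[:,1]-p['cy'])/p['fy'],np.ones(len(uv))]
    return p['origin'],R.from_quat(p['attitude']).apply(d)
def onz(n,uv,z):
    o,d=ray(n,uv); return (o+d*((z-o[2])/d[:,2])[:,None])
def proj(n,P):
    p=camera_params(n); c=R.from_quat(p['attitude']).inv().apply(np.atleast_2d(P)-p['origin'])
    return np.c_[c[:,0]/c[:,2]*p['fx']+p['cx'],c[:,1]/c[:,2]*p['fy']+p['cy']]
E
python3 - <<'E'
from h import *
a=cv2.imread('pics/top0.png')[112:257,205:350]; b=cv2.imread('pics/scene0.png')[180:325,185:355]
a=cv2.resize(a,None,fx=3,fy=3,interpolation=cv2.INTER_CUBIC);b=cv2.resize(b,None,fx=2,fy=2,interpolation=cv2.INTER_CUBIC)
c=np.zeros((435,435+340,3),np.uint8); c[:,:435]=a; c[:290,435:]=b
cv2.imwrite('pics/crop0.png',c)
h=cv2.cvtColor(cv2.imread('pics/top0.png'),cv2.COLOR_BGR2HSV)
for p in [(275,204),(283,153),(230,210),(300,180),(250,160),(260,225),(237,130),(337,170)]: print(p,h[p[1],p[0]])
h=cv2.cvtColor(cv2.imread('pics/scene0.png'),cv2.COLOR_BGR2HSV)
for p in [(285,231),(240,250),(330,247),(225,235),(270,275)]: print(p,h[p[1],p[0]])
E
```

```text
(275, 204) [ 29  99 147]
(283, 153) [ 29 102 135]
(230, 210) [ 32  89 137]
(300, 180) [ 28 104 157]
(250, 160) [ 25 105 155]
(260, 225) [ 27 102 155]
(237, 130) [38 29 71]
(337, 170) [ 14 168 126]
(285, 231) [ 29  66 139]
(240, 250) [ 29  66 140]
(330, 247) [ 32  62 131]
(225, 235) [ 19  74 173]
(270, 275) [ 21  70 175]
```

View pics/crop0.png

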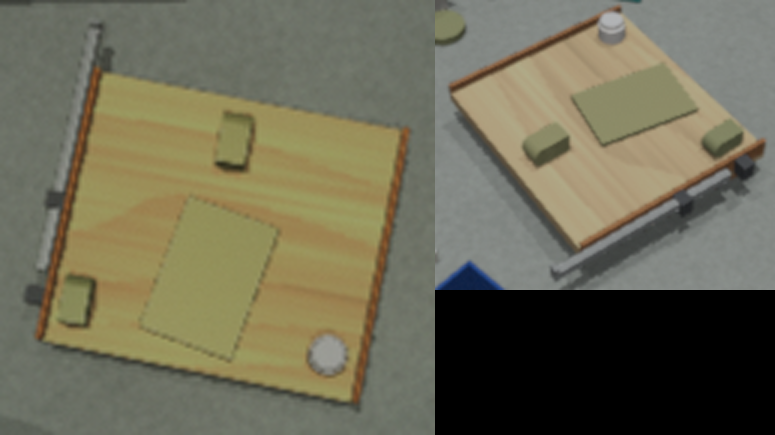

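The crop shows the slip's four corners in the top view at crop (190,196), (279,231), (232,360), (140,327). The blank is at (235,140), the far edge runs (103,73)-(402,129), and the nose is at (96,25). Next I'll fit these metrically.

```bash
cat > m.py <<'E'
from h import *
def mask(n,img,lo,hi):
    return cv2.inRange(cv2.cvtColor(img,cv2.COLOR_BGR2HSV),lo,hi)
def big(m):
    return max(cv2.findContours(m,cv2.RETR_EXTERNAL,cv2.CHAIN_APPROX_NONE)[0],key=cv2.contourArea)[:,0]
def rect(P):
    c,s,a=cv2.minAreaRect(np.float32(P[:,:2]*1000)); return np.round(c,1),np.round(s,1),round(a,2)
def comps(n,img,lo,hi,z,amin=40):
    m=mask(n,img,lo,hi)
    for c in cv2.findContours(m,cv2.RETR_EXTERNAL,cv2.CHAIN_APPROX_NONE)[0]:
        if cv2.contourArea(c)>amin: yield c[:,0].mean(0).round(0),rect(onz(n,c[:,0],z))
E
python3 - <<'E'
from m import *
S=cv2.imread('pics/scene0.png');T=cv2.imread('pics/top0.png')
# enlarge board region x4 for subpixel contours
t=mask('top',cv2.resize(T,None,fx=4,fy=4,interpolation=cv2.INTER_CUBIC),(5,75,80),(34,255,255))
t[:112*4]=0;t[257*4:]=0;t[:,:205*4]=0;t[:,350*4:]=0
c=(big(t)+.5)/4-.5
print('top board',rect(onz('top',c,.05)))
q=cv2.boxPoints(cv2.minAreaRect(np.float32(c)));print(q)
ap=cv2.approxPolyDP(np.float32(c)[:,None],3,True)[:,0];print('poly',ap.tolist(),onz('top',ap,.05).round(4).tolist())
s4=cv2.resize(S,None,fx=4,fy=4,interpolation=cv2.INTER_CUBIC)
s=mask('scene',s4,(25,40,60),(36,255,255)); s[:185*4]=0;s[320*4:]=0;s[:,:195*4]=0;s[:,355*4:]=0
for k in cv2.findContours(s,cv2.RETR_EXTERNAL,cv2.CHAIN_APPROX_NONE)[0]:
    if cv2.contourArea(k)>600:
        u=(k[:,0]+.5)/4-.5; print('scene',u.mean(0).round(),rect(onz('scene',u,.058)),rect(onz('scene',u,.078)))
w=mask('scene',s4,(8,50,120),(36,255,255)); w[:185*4]=0;w[310*4:]=0;w[:,:190*4]=0;w[:,355*4:]=0
u=(big(w)+.5)/4-.5
ap=cv2.approxPolyDP(np.float32(u)[:,None],2.5,True)[:,0];print('scene board poly',ap.round(1).tolist(),onz('scene',ap,.05).round(4).tolist())
C=lambda x,y:[(x+.5)/3-.5+205,(y+.5)/3-.5+112]
print('slip top',onz('top',[C(190,196),C(279,231),C(232,360),C(140,327)],.058).round(4).tolist())
print('blank top',onz('top',[C(222,112),C(253,116),C(245,165),C(216,162)],.078).round(4).tolist())
print('nose top',onz('top',[C(89,26),C(102,26)],.066).round(4).tolist(),'nose scene',onz('scene',[[185+(555-435)/2,180+267/2]],.066).round(4))
E
```

```text
top board (array([571.5, -38.7]), array([306.1, 266.2]), 77.69)
[[215.66208 225.22366]
 [233.86441 132.88013]
 [342.44022 154.28207]
 [324.23788 246.62561]]
poly [[235.875, 133.625], [216.125, 223.875], [323.875, 245.875], [341.125, 154.625]] [[0.7329, 0.0815, 0.05], [0.4772, 0.1368, 0.05], [0.4115, -0.1588, 0.05], [0.6667, -0.2146, 0.05]]
scene [241. 251.] (array([647.2, -56.6]), array([48.8, 57.8]), 79.35) (array([658.9, -43.2]), array([47.8, 56.5]), 79.35)
scene [329. 248.] (array([500.8,  91.9]), array([38.5, 57.8]), 80.84) (array([515.7, 102.2]), array([37.7, 56.6]), 80.84)
scene [284. 231.] (array([529.9, -24.3]), array([ 94., 132.]), 69.48) (array([544.1, -11.6]), array([ 92. , 129.2]), 69.48)
scene [196. 193.] (array([ 581. , -287.4]), array([57.1, 12.5]), 48.91) (array([ 594.2, -269.1]), array([55.9, 12.2]), 48.91)
scene board poly [[279.3999938964844, 188.39999389648438], [276.8999938964844, 201.10000610351562], [268.8999938964844, 201.10000610351562], [265.3999938964844, 191.60000610351562], [192.89999389648438, 226.39999389648438], [256.1000061035156, 303.3999938964844], [349.8999938964844, 250.39999389648438], [344.3999938964844, 248.89999389648438]] [[0.4167, -0.1439, 0.05], [0.458, -0.1152, 0.05], [0.472, -0.1306, 0.05], [0.4513, -0.1628, 0.05], [0.6657, -0.2078, 0.05], [0.7271, 0.0707, 0.05], [0.4677, 0.1288, 0.05], [0.4727, 0.1163, 0.05]]
slip top [[0.6046, -0.0084, 0.058], [0.5703, -0.0901, 0.058], [0.4519, -0.0448, 0.058], [0.4836, 0.0388, 0.058]]
blank top [[0.6781, -0.0395, 0.078], [0.6738, -0.0678, 0.078], [0.6282, -0.0597, 0.078], [0.6315, -0.0333, 0.078]]
nose top [[0.7662, 0.0837, 0.066], [0.766, 0.0715, 0.066]] nose scene [[0.7692 0.08   0.066 ]]
```

```bash
cat > p.py <<'E'
from h import *
B0=np.array([.571,-.0385]); YB=np.radians(-12.4)
EX=np.array([np.cos(YB),np.sin(YB)]); EY=np.array([-EX[1],EX[0]])
def b2w(x,y): return B0+x*EX+y*EY
def w2b(p): d=np.asarray(p)[:2]-B0; return np.array([d@EX,d@EY])
def go(target,z,yaw_deg,s=None):
    "print tool-frame shift and turn from the current pose to target (board mm), tool x azimuth rel. board x"
    s=s or observe(); r=R.from_quat(s['eef_rot'])
    yw=YB+np.radians(yaw_deg); x=np.array([np.cos(yw),np.sin(yw),0]); y=np.array([0,0,-1.])
    rt=R.from_matrix(np.c_[x,y,np.cross(x,y)])
    d=np.r_[b2w(*np.array(target)/1e3),z]-s['tool_pos']
    print('t',s['clock'],'board',(w2b(s['tool_pos'])*1e3).round(1),'z',s['tool_pos'][2].round(4),'F',s['wrist_force'].round(1),'w',s['grip_width'].round(4))
    print('turn',(r.inv()*rt).as_rotvec().round(4),'shift now-axes',r.inv().apply(d).round(4),'shift after turn',rt.inv().apply(d).round(4),'q',s['q'].round(2))
E
python3 - <<'E'
from p import *
print(R.from_quat(observe()['eef_rot']).as_matrix().round(3))
go((82,-50),.16,0);go((82,-50),.16,180);go((82,-50),.16,-90);go((82,-50),.16,90)
E
```

```text
[[ 0.276 -0.    -0.961]
 [ 0.961 -0.001  0.276]
 [-0.001 -1.    -0.   ]]Traceback (most recent call last):
  File "<stdin>", line 3, in <module>
  File "p.py", line 12, in go
    print('t',s['clock'],'board',(w2b(s['tool_pos'])*1e3).round(1),'z',s['tool_pos'][2].round(4),'F',s['wrist_force'].round(1),'w',s['grip_width'].round(4))
                                                                                                                                   ^^^^^^^^^^^^^^^^^^^^^
AttributeError: 'float' object has no attribute 'round'
```

Emit:
carry_out --rotation '[[0,0.067,0],[0,0.067,0],[0,0.067,0],[0,0.067,0],[0,0.067,0]]' --delta_pos '[[0,0,-0.04],[0,0,-0.04],[0,0,-0.04],[0,0,-0.04],[0,0,-0.04]]' --gripper '[-0.75,-0.75,-0.75,-0.75,-0.75]'

```text
clock: 0.52
tool_pos: [0.3565, 0.5196, 0.2051]
eef_rot: [0.629, 0.324, -0.324, -0.628]
wrist_force: [-1.5, 1.1, 0.8]
grip_width: 0.0639
```

Emit:
carry_out --rotation '[[0,0.067,0],[0,0.067,0],[0,0.067,0],[0,0.067,0],[0,0.067,0]]' --delta_pos '[[0,0,-0.04],[0,0,-0.04],[0,0,-0.04],[0,0,-0.04],[0,0,-0.04]]' --gripper '[-0.75,-0.75,-0.75,-0.75,-0.75]'

```text
clock: 0.93
tool_pos: [0.5019, 0.3835, 0.2051]
eef_rot: [0.674, 0.215, -0.215, -0.674]
wrist_force: [0.2, 0.6, -0.3]
grip_width: 0.0305
```

Emit:
carry_out --rotation '[[0,0.067,0],[0,0.067,0],[0,0.067,0],[0,0.067,0],[0,0.067,0]]' --delta_pos '[[0,0,-0.04],[0,0,-0.04],[0,0,-0.04],[0,0,-0.04],[0,0,-0.04]]' --gripper '[-0.75,-0.75,-0.75,-0.75,-0.75]'

```text
clock: 1.35
tool_pos: [0.5945, 0.2073, 0.2051]
eef_rot: [0.7, 0.1, -0.1, -0.7]
wrist_force: [1.1, 0.3, -0.6]
grip_width: 0.0115
```

Emit:
carry_out --rotation '[[0,0.067,0],[0,0.067,0],[0,0.067,0],[0,0.067,0],[0,0.067,0]]' --delta_pos '[[0,0,-0.04],[0,0,-0.04],[0,0,-0.04],[0,0,-0.04],[0,0,-0.04]]' --gripper '[-0.75,-0.75,-0.75,-0.75,-0.75]'

```text
clock: 1.77
tool_pos: [0.624, 0.0104, 0.2052]
eef_rot: [0.707, -0.019, 0.018, -0.707]
wrist_force: [1.0, -0.2, -0.6]
grip_width: 0.0117
```

```bash
sed -i "s/s\['grip_width'\].round(4)/round(s['grip_width'],4)/" p.py
python3 - <<'E'
from p import *
go((82,-45),.12,0)
E
```

```text
t 1.7667 board [41.3 59.2] z 0.2052 F [ 1.  -0.2 -0.6] w 0.0117
turn [ 0.0002  0.1642 -0.0003] shift now-axes [ 0.0231  0.0852 -0.1094] shift after turn [ 0.0407  0.0852 -0.1042] q [-0.43  0.45  0.49  1.63 -0.23  1.12  0.07]
```

Emit:
carry_out --rotation '[[0,0.082,0],[0,0.082,0],[0,0,0],[0,0,0],[0,0,0]]' --delta_pos '[[0,0,0],[0,0,0],[0.0135,0.02,-0.0345],[0.0135,0.02,-0.0345],[0.0135,0.02,-0.0345]]' --gripper '[-0.75,-0.75,-0.75,-0.75,-0.75]'

```text
clock: 2.18
tool_pos: [0.6417, -0.0969, 0.1453]
eef_rot: [-0.703, 0.074, -0.075, 0.703]
wrist_force: [0.1, -0.2, -0.1]
grip_width: 0.0115
```

Emit:
carry_out --rotation '[[0,0,0],[0,0,0],[0,0,0],[0,0,0]]' --delta_pos '[[0,0.03,0],[0,0.03,0],[0,0,0],[0,0,0]]' --gripper '[-0.75,-0.75,-0.75,-0.75]'

```text
clock: 2.52
tool_pos: [0.6408, -0.0961, 0.0854]
eef_rot: [0.703, -0.076, 0.074, -0.703]
wrist_force: [-0.7, -1.1, 0.3]
grip_width: 0.0118
```

Run:
```python
from p import *
go((82,-45),.062,0)
a=snapshot('top')[112:257,205:350]; b=snapshot('scene')[180:325,185:355]
cv2.imwrite('pics/c1.png',np.hstack([cv2.resize(x,None,fx=k,fy=k,interpolation=cv2.INTER_CUBIC)[:290] for x,k in((a,2),(b,2))]))
```

```text
t 2.5167 board [ 80.6 -41.2] z 0.0854 F [-0.7 -1.1  0.3] w 0.0118
turn [ 0.0006  0.0035 -0.0027] shift now-axes [ 0.0015  0.0234 -0.0037] shift after turn [ 0.0014  0.0234 -0.0038] q [-0.24  0.63  0.48  1.66 -0.35  0.94  0.16]
```

View pics/c1.png

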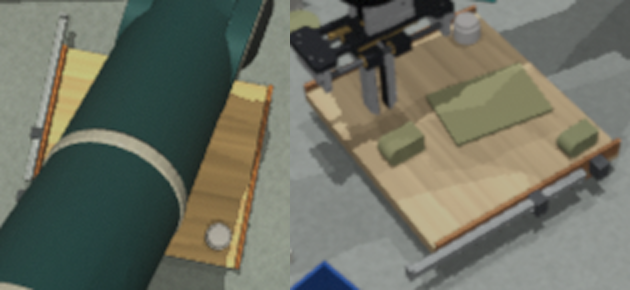

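The scene crop shows the fingers right of the blank, with the blank at crop (402,143) and the slip and the rest untouched. I'll lower and push left.

Emit:
carry_out --rotation '[[0,0,0],[0,0,0],[0,0,0]]' --delta_pos '[[0.002,0.0125,0],[0,0.0125,0],[0,0,0]]' --gripper '[-0.75,-0.75,-0.75]'

```text
clock: 2.87
tool_pos: [0.6427, -0.0961, 0.0592]
eef_rot: [-0.703, 0.076, -0.074, 0.703]
wrist_force: [-0.6, -0.5, -0.4]
grip_width: 0.0123
```

Emit:
carry_out --rotation '[[0,0,0],[0,0,0],[0,0,0],[0,0,0],[0,0,0]]' --delta_pos '[[0,0,0.006],[0,0,0.006],[0,0,0.006],[0,0,0.006],[0,0,0.006]]' --gripper '[-0.75,-0.75,-0.75,-0.75,-0.75]'

```text
clock: 3.28
tool_pos: [0.6503, -0.0665, 0.0615]
eef_rot: [0.703, -0.075, 0.075, -0.703]
wrist_force: [-0.1, -1.3, 1.2]
grip_width: 0.0117
```

Emit:
carry_out --rotation '[[0,0,0],[0,0,0],[0,0,0],[0,0,0],[0,0,0]]' --delta_pos '[[0,0,0.006],[0,0,0.006],[0,0,0.006],[0,0,0.006],[0,0,0.006]]' --gripper '[-0.75,-0.75,-0.75,-0.75,-0.75]'

```text
clock: 3.7
tool_pos: [0.6563, -0.0375, 0.0611]
eef_rot: [0.703, -0.075, 0.075, -0.703]
wrist_force: [-0.6, -0.7, 0.8]
grip_width: 0.012
```

Run:
```python
from p import *
go((82,100),.06,0)
b=snapshot('scene')[180:325,185:355]
cv2.imwrite('pics/c2.png',cv2.resize(b,None,fx=3,fy=3,interpolation=cv2.INTER_CUBIC))
```

```text
t 3.7 board [83.1 19.3] z 0.0611 F [-0.6 -0.7  0.8] w 0.012
turn [ 0.0001  0.0034 -0.0001] shift now-axes [-0.0008  0.0011  0.0807] shift after turn [-0.0011  0.0011  0.0807] q [-0.32  0.68  0.47  1.65 -0.37  0.91  0.08]
```

View pics/c2.png

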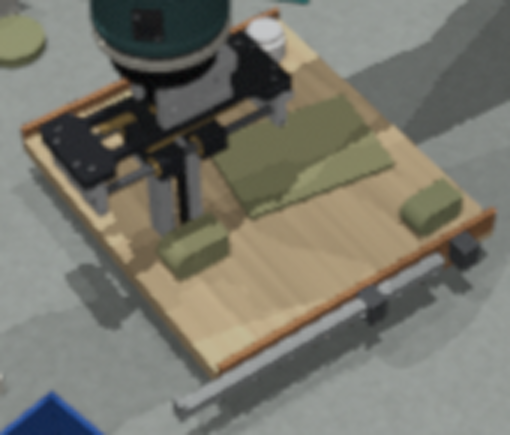

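The blank, at crop (195,247), moves squarely ahead of the fingers. I'll keep pushing.

Emit:
carry_out --rotation '[[0,0,0],[0,0,0],[0,0,0],[0,0,0],[0,0,0]]' --delta_pos '[[0,0,0.006],[0,0,0.006],[0,0,0.006],[0,0,0.006],[0,0,0.006]]' --gripper '[-0.75,-0.75,-0.75,-0.75,-0.75]'

```text
clock: 4.17
tool_pos: [0.6627, -0.0081, 0.0611]
eef_rot: [0.703, -0.075, 0.075, -0.703]
wrist_force: [-0.2, -0.3, 0.2]
grip_width: 0.0114
```

Emit:
carry_out --rotation '[[0,0,0],[0,0,0],[0,0,0],[0,0,0],[0,0,0]]' --delta_pos '[[0,0,0.006],[0,0,0.006],[0,0,0.006],[0,0,0.006],[0,0,0.006]]' --gripper '[-0.75,-0.75,-0.75,-0.75,-0.75]'

```text
clock: 4.58
tool_pos: [0.669, 0.0212, 0.0611]
eef_rot: [0.703, -0.075, 0.075, -0.703]
wrist_force: [-0.9, -0.8, 0.2]
grip_width: 0.0117
```

Emit:
carry_out --rotation '[[0,0,0],[0,0,0],[0,0,0],[0,0,0],[0,0,0]]' --delta_pos '[[0,0,0.004],[0,0,0.004],[0,0,0.003],[0,0,0.002],[0,0,0.002]]' --gripper '[-0.75,-0.75,-0.75,-0.75,-0.75]'

```text
clock: 5.0
tool_pos: [0.6721, 0.0353, 0.0611]
eef_rot: [0.703, -0.075, 0.075, -0.703]
wrist_force: [-0.1, -0.7, 0.4]
grip_width: 0.0114
```

Run:
```python
from p import *
go((82,110),.06,0)
b=snapshot('scene')[180:325,185:355]
cv2.imwrite('pics/c3.png',cv2.resize(b,None,fx=4,fy=4,interpolation=cv2.INTER_CUBIC))
```

```text
t 5.0 board [82.9 93.8] z 0.0611 F [-0.1 -0.7  0.4] w 0.0114
turn [0.0001 0.0033 0.    ] shift now-axes [-0.0008  0.0011  0.0162] shift after turn [-0.0009  0.0011  0.0162] q [-0.42  0.7   0.46  1.6  -0.37  0.93 -0.04]
```

View pics/c3.png

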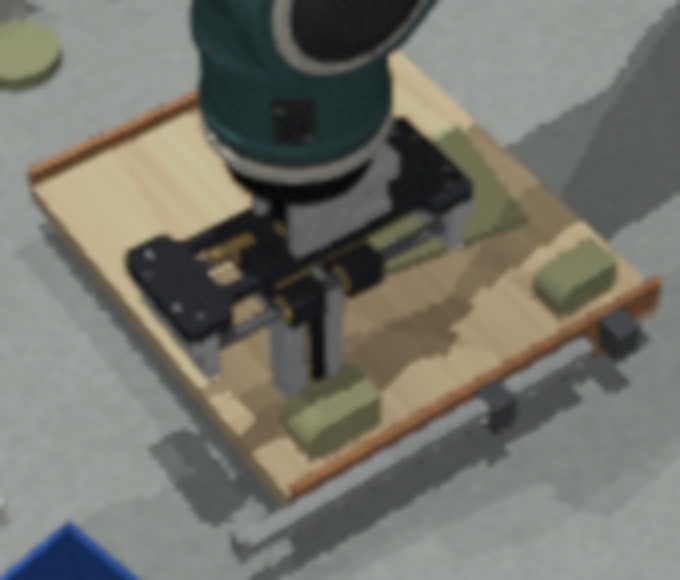

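The blank, at crop (332,410), is still roughly a centimetre short of the rail. I'll keep going with small steps and watch the force.

Emit:
carry_out --rotation '[[0,0,0],[0,0,0],[0,0,0],[0,0,0],[0,0,0]]' --delta_pos '[[0,0,0.003],[0,0,0.003],[0,0,0.002],[0,0,0.001],[0,0,0.001]]' --gripper '[-0.75,-0.75,-0.75,-0.75,-0.75]'

```text
clock: 5.47
tool_pos: [0.6742, 0.0451, 0.0611]
eef_rot: [0.703, -0.075, 0.075, -0.703]
wrist_force: [1.1, -0.4, -0.4]
grip_width: 0.0119
```

Emit:
carry_out --rotation '[[0,0,0],[0,0,0],[0,0,0]]' --delta_pos '[[0,0,0.001],[0,0,0.001],[0,0,0.001]]' --gripper '[-0.75,-0.75,-0.75]'

```text
clock: 5.72
tool_pos: [0.6743, 0.0455, 0.0612]
eef_rot: [0.704, -0.076, 0.075, -0.702]
wrist_force: [-6.5, -14.1, 5.7]
grip_width: 0.0117
```

Emit:
carry_out --rotation '[[0,0,0],[0,0,0]]' --delta_pos '[[0,0,0.001],[0,0,0.001]]' --gripper '[-0.75,-0.75]'

```text
clock: 5.88
tool_pos: [0.6743, 0.0455, 0.0613]
eef_rot: [0.705, -0.077, 0.076, -0.701]
wrist_force: [-11.4, -21.3, 9.8]
grip_width: 0.0118
```

At TCP y≈104 mm the force reached about 24 N, so the blank is pressed to the left rail. I'll back off, lift and turn 90° for the slip.

Emit:
carry_out --rotation '[[0,0,0],[0,0,0],[0,0,0],[0,0,0],[0,0,0]]' --delta_pos '[[0,0,-0.005],[0,0,-0.02],[0,-0.03,-0.02],[0,-0.04,-0.02],[0,-0.03,-0.02]]' --gripper '[-0.75,-0.75,-0.75,0.17,0.17]'

```text
clock: 6.3
tool_pos: [0.6574, -0.0326, 0.1602]
eef_rot: [0.703, -0.075, 0.075, -0.703]
wrist_force: [0.1, 0.8, 1.3]
grip_width: 0.0216
```

Emit:
carry_out --rotation '[[0,0.12,0],[0,0.12,0],[0,0.12,0],[0,0.12,0],[0,0.12,0]]' --delta_pos '[[-0.03,0,0],[-0.03,0,0],[-0.03,0,0],[-0.03,0,0],[-0.03,0,0]]' --gripper '[0.17,0.17,0.17,0.17,0.17]'

```text
clock: 6.72
tool_pos: [0.5231, 0.0328, 0.1583]
eef_rot: [-0.648, 0.282, -0.282, 0.649]
wrist_force: [0.6, 0.7, 0.5]
grip_width: 0.0538
```

Emit:
carry_out --rotation '[[0,0.12,0],[0,0.12,0],[0,0.12,0],[0,0.12,0],[0,0.12,0]]' --delta_pos '[[0,0,0],[0,0,0],[0,0,0],[0,0,0],[0,0,0]]' --gripper '[0.17,0.17,0.17,0.17,0.17]'

```text
clock: 7.13
tool_pos: [0.5247, 0.0331, 0.1586]
eef_rot: [-0.536, 0.461, -0.461, 0.537]
wrist_force: [0.5, 0.8, -0.2]
grip_width: 0.0554
```

Emit:
carry_out --rotation '[[0,0.12,0],[0,0.12,0],[0,0.12,0],[0,0,0]]' --delta_pos '[[0,0,0],[0,0,0],[0,0,0],[0,0,0]]' --gripper '[0.17,0.17,0.17,0.17]'

```text
clock: 7.47
tool_pos: [0.5246, 0.0331, 0.1583]
eef_rot: [0.445, -0.549, 0.549, -0.445]
wrist_force: [0.2, -0.5, -0.5]
grip_width: 0.0551
```

Run:
```python
from p import *
go((-145,3),.16,-90)
```

```text
t 7.4667 board [-60.7  59.9] z 0.1583 F [ 0.2 -0.5 -0.5] w 0.0551
turn [-0.0001  0.0081  0.0002] shift now-axes [ 0.0563 -0.0017 -0.0848] shift after turn [ 0.0569 -0.0017 -0.0843] q [-0.85  0.42  0.92  1.93 -0.4   0.98 -1.53]
```

Emit:
carry_out --rotation '[[0,0.008,0],[0,0,0],[0,0,0],[0,0,0]]' --delta_pos '[[0.019,0,-0.028],[0.019,0,-0.028],[0.019,0,-0.028],[0,0,0]]' --gripper '[0.17,0.17,0.17,0.17]'

```text
clock: 7.8
tool_pos: [0.4259, -0.0074, 0.1577]
eef_rot: [-0.445, 0.551, -0.548, 0.445]
wrist_force: [0.2, -0.2, 1.3]
grip_width: 0.0554
```

Emit:
carry_out --rotation '[[0,0,0],[0,0,0],[0,0,0],[0,0,0]]' --delta_pos '[[0,0.03,0],[0,0.03,0],[0,0.02,0],[0,0,0]]' --gripper '[0.17,0.17,0.17,0.17]'

```text
clock: 8.13
tool_pos: [0.4289, -0.0059, 0.0758]
eef_rot: [-0.447, 0.549, -0.548, 0.444]
wrist_force: [-0.8, 0.4, 0.7]
grip_width: 0.0551
```

Run:
```python
from p import *
go((-145,3),.053,-90)
a=snapshot('top')[112:257,205:350]; b=snapshot('scene')[180:325,185:355]
cv2.imwrite('pics/c4.png',np.hstack([cv2.resize(x,None,fx=k,fy=k,interpolation=cv2.INTER_CUBIC)[:290] for x,k in((a,2),(b,2))]))
```

```text
t 8.1333 board [-145.8    1.4] z 0.0758 F [-0.8  0.4  0.7] w 0.0551
turn [0.0036 0.0099 0.0023] shift now-axes [-0.0017  0.0228  0.0009] shift after turn [-0.0016  0.0228  0.0008] q [-0.82  0.39  0.89  2.21 -0.45  0.74 -1.4 ]
```

View pics/c4.png

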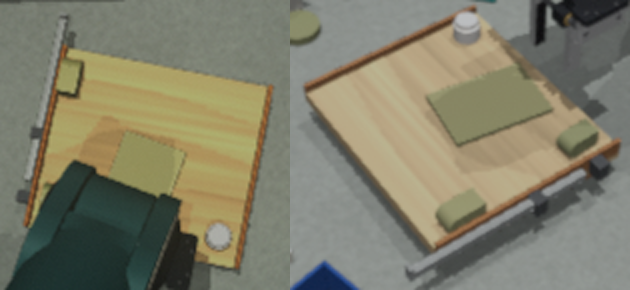

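The blank, at crop (68,77) in the top view and (461,210) in the scene view, now lies against the left rail. The fingers are behind the board, ready for the slip. I'll lower and push.

Emit:
carry_out --rotation '[[0,0.01,0],[0,0,0],[0,0,0],[0,0,0]]' --delta_pos '[[-0.0015,0.01,0],[0,0.01,0],[0,0.002,0],[0,0,0]]' --gripper '[0.17,0.17,0.17,0.17]'

```text
clock: 8.57
tool_pos: [0.4315, -0.004, 0.0572]
eef_rot: [0.442, -0.552, 0.552, -0.443]
wrist_force: [-0.3, -0.7, 0.8]
grip_width: 0.055
```

Emit:
carry_out --rotation '[[0,0,0],[0,0,0],[0,0,0],[0,0,0],[0,0,0]]' --delta_pos '[[0,0,0.004],[0,0,0.004],[0,0,0.004],[0,0,0.004],[0,0,0.004]]' --gripper '[0.17,0.17,0.17,0.17,0.17]'

```text
clock: 8.98
tool_pos: [0.4511, -0.0086, 0.0566]
eef_rot: [0.442, -0.552, 0.552, -0.442]
wrist_force: [-1.5, 0.4, 0.2]
grip_width: 0.0554
```

Run:
```python
from p import *
go((10,3),.053,-90)
```

```text
t 8.9833 board [-123.5    3.4] z 0.0566 F [-1.5  0.4  0.2] w 0.0554
turn [-0.0003 -0.0037  0.    ] shift now-axes [-1.000e-04  3.600e-03  1.335e-01] shift after turn [0.0004 0.0036 0.1335] q [-0.74  0.46  0.83  2.17 -0.52  0.72 -1.35]
```

Emit:
carry_out --rotation '[[0,0,0],[0,0,0],[0,0,0],[0,0,0]]' --delta_pos '[[0,0,-0.008],[0,0.002,0],[0,0.0015,0],[0,0,0]]' --gripper '[0.17,0.17,0.17,0.17]'

```text
clock: 9.32
tool_pos: [0.4424, -0.0066, 0.0526]
eef_rot: [-0.442, 0.552, -0.552, 0.442]
wrist_force: [-0.6, 0.7, 0.0]
grip_width: 0.0546
```

Emit:
carry_out --rotation '[[0,0,0],[0,0,0],[0,0,0],[0,0,0],[0,0,0]]' --delta_pos '[[0,0,0.004],[0,0,0.004],[0,0,0.004],[0,0,0.004],[0,0,0.004]]' --gripper '[0.17,0.17,0.17,0.17,0.17]'

```text
clock: 9.73
tool_pos: [0.4626, -0.0113, 0.0528]
eef_rot: [0.442, -0.552, 0.552, -0.442]
wrist_force: [-2.0, 1.1, 0.5]
grip_width: 0.0552
```

Emit:
carry_out --rotation '[[0,0,0],[0,0,0],[0,0,0],[0,0,0],[0,0,0]]' --delta_pos '[[0,0,0.004],[0,0,0.004],[0,0,0.004],[0,0,0.004],[0,0,0.004]]' --gripper '[0.17,0.17,0.17,0.17,0.17]'

```text
clock: 10.15
tool_pos: [0.4821, -0.0156, 0.0529]
eef_rot: [0.442, -0.552, 0.552, -0.442]
wrist_force: [-0.6, 0.1, 0.3]
grip_width: 0.0548
```

Run:
```python
from p import *
go((10,3),.053,-90)
b=snapshot('scene')[180:325,185:355]
cv2.imwrite('pics/c5.png',cv2.resize(b,None,fx=3,fy=3,interpolation=cv2.INTER_CUBIC))
```

```text
t 10.15 board [-91.7   3.3] z 0.0529 F [-0.6  0.1  0.3] w 0.0548
turn [-0.     -0.0038  0.0001] shift now-axes [-1.000e-04 -1.000e-04  1.017e-01] shift after turn [ 3.000e-04 -1.000e-04  1.017e-01] q [-0.69  0.51  0.81  2.1  -0.55  0.74 -1.32]
```

View pics/c5.png

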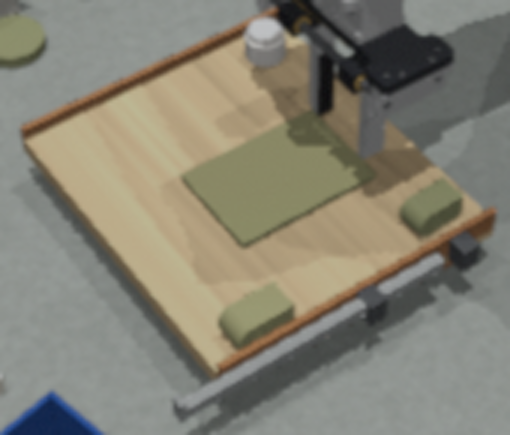

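The slip, with front corners at crop (183,178) and (245,243), has squared up flush to the fingers. I'll keep pushing.

Emit:
carry_out --rotation '[[0,0,0],[0,0,0],[0,0,0],[0,0,0],[0,0,0]]' --delta_pos '[[0,0,0.005],[0,0,0.005],[0,0,0.005],[0,0,0.005],[0,0,0.005]]' --gripper '[0.17,0.17,0.17,0.17,0.17]'

```text
clock: 10.62
tool_pos: [0.5067, -0.0211, 0.0529]
eef_rot: [0.442, -0.552, 0.552, -0.442]
wrist_force: [-1.5, 0.0, 1.4]
grip_width: 0.0551
```

Emit:
carry_out --rotation '[[0,0,0],[0,0,0],[0,0,0],[0,0,0],[0,0,0]]' --delta_pos '[[0,0,0.005],[0,0,0.005],[0,0,0.005],[0,0,0.005],[0,0,0.005]]' --gripper '[0.17,0.17,0.17,0.17,0.17]'

```text
clock: 11.03
tool_pos: [0.531, -0.0265, 0.0529]
eef_rot: [0.442, -0.552, 0.552, -0.442]
wrist_force: [-1.7, 0.8, 0.7]
grip_width: 0.0553
```

Emit:
carry_out --rotation '[[0,0,0],[0,0,0],[0,0,0],[0,0,0],[0,0,0]]' --delta_pos '[[0,0,0.005],[0,0,0.005],[0,0,0.005],[0,0,0.005],[0,0,0.005]]' --gripper '[0.17,0.17,0.17,0.17,0.17]'

```text
clock: 11.45
tool_pos: [0.5554, -0.032, 0.0529]
eef_rot: [0.442, -0.552, 0.552, -0.442]
wrist_force: [-2.8, 0.8, 0.7]
grip_width: 0.055
```

Emit:
carry_out --rotation '[[0,0,0],[0,0,0],[0,0,0],[0,0,0],[0,0,0]]' --delta_pos '[[0,0,0.005],[0,0,0.005],[0,0,0.005],[0,0,0.003],[0,0,0.002]]' --gripper '[0.17,0.17,0.17,0.17,0.17]'

```text
clock: 11.87
tool_pos: [0.5749, -0.0364, 0.0528]
eef_rot: [0.442, -0.552, 0.552, -0.442]
wrist_force: [-2.3, 0.6, 2.1]
grip_width: 0.055
```

Run:
```python
from p import *
go((25,3),.053,-90)
T=snapshot('top');S=snapshot('scene'); cv2.imwrite('pics/T6.png',T); cv2.imwrite('pics/S6.png',S)
k=lambda x,f:cv2.resize(x,None,fx=f,fy=f,interpolation=cv2.INTER_CUBIC)
a=k(T[115:190,220:350],3); b=k(S[205:325,180:320],4)
c=np.zeros((480,390+400,3),np.uint8)
cv2.imwrite('pics/c6.png',b)
cv2.imwrite('pics/c6t.png',k(T[112:187,220:350],4))
```

```text
t 11.8667 board [3.3 2.9] z 0.0528 F [-2.3  0.6  2.1] w 0.055
turn [-0.0001 -0.0038  0.0002] shift now-axes [-0.0002 -0.0001  0.0217] shift after turn [-0.0001 -0.0002  0.0217] q [-0.56  0.65  0.76  1.87 -0.59  0.85 -1.29]
```

View pics/c6.png

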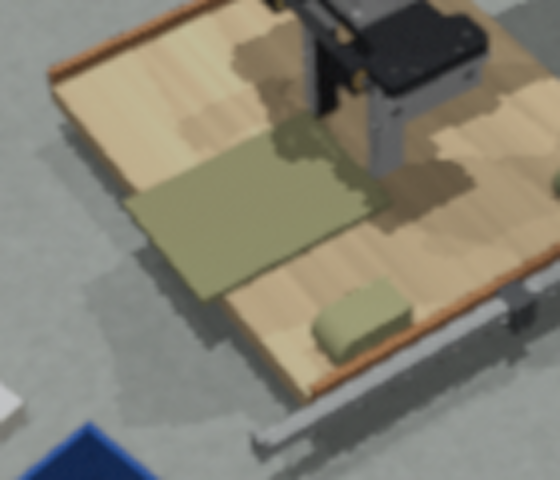

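The scene crop shows the slip square and overhanging, with front corners at crop (123,204) and (205,297). The blank at (362,320) is at the rail, and the gauge nose at (255,440) is still further out. Next I'll measure edge positions along board x in both views.

```bash
cat > e.py <<'E'
from p import *
X=np.arange(-25,25.01,.5)
def prof(n,img,y,x0,z):
    P=b2w((x0+X)/1e3,0)[None] if 0 else B0+np.outer((x0+X)/1e3,EX)+y/1e3*EY
    uv=proj(n,np.c_[P,np.full(len(P),z)]).astype(np.float32)
    return cv2.remap(img,uv[:,0][None],uv[:,1][None],cv2.INTER_CUBIC)[0].astype(float)
def edge(n,img,ys,x0,z,name):
    im=cv2.GaussianBlur(img,(0,0),.6); r=[]
    for y in ys:
        g=np.linalg.norm(np.gradient(cv2.GaussianBlur(prof(n,im,y,x0,z),(1,7),0) if 0 else prof(n,im,y,x0,z),axis=0),axis=1)
        i=g[2:-2].argmax()+2; s=slice(max(i-6,0),i+7); r.append(x0+(X[s]*g[s]**2).sum()/(g[s]**2).sum())
    print(n,name,'med',np.median(r).round(2),'slope deg',np.degrees(np.polyfit(ys,r,1)[0]/1).round(2) if len(ys)>3 else '',np.round(r,1))
    return r
E
cat > e6.py <<'E'
import sys
from e import *
T=cv2.imread(f'pics/T{sys.argv[1]}.png');S=cv2.imread(f'pics/S{sys.argv[1]}.png'); xf=float(sys.argv[2])
for n,I in(('top',T),('scene',S)):
    edge(n,I,np.r_[-130:-50:10,60:100:10],130,.05,'far edge')
    edge(n,I,np.arange(-32,41,6),xf,.058,'slip front top')
    edge(n,I,[155,157,159,161],167,.066,'nose top')
    if n=='scene': edge(n,I,[155,157,159,161],167,.052,'nose bottom'); edge(n,I,np.arange(-32,41,6),xf,.050,'slip front bottom')
k=lambda x,f:cv2.resize(x,None,fx=f,fy=f,interpolation=cv2.INTER_CUBIC)
a=k(T[115:151,228:262],10);b=k(S[295:331,234:274],10)
c=np.zeros((400,780,3),np.uint8);c[:360,:340]=a;c[:360,360:760]=b; cv2.imwrite(f'pics/n{sys.argv[1]}.png',c)
E
python3 e6.py 6 145
```

```text
top far edge med 128.38 slope deg -0.95 [128.4 128.8 128.2 128.3 128.9 128.4 128.5 150.3 121.1 123.8 134.  126.1]
top slip front top med 159.28 slope deg 14.69 [153.2 150.8 153.2 154.1 155.8 158.4 159.3 162.3 162.9 164.4 166.2 168.
 168.7]
top nose top med 189.18 slope deg -3.47 [189.5 189.2 189.1 189.1]
scene far edge med 129.19 slope deg -0.03 [128.9 129.2 129.2 129.  129.8 129.2 129.5 129.1 129.4 129.2 129.3 128.7]
scene slip front top med 143.86 slope deg -4.09 [147.5 147.7 147.  147.6 147.  147.1 143.4 143.7 143.3 143.7 143.9 143.6
 143.8]
scene nose top med 175.56 slope deg 58.4 [170.4 175.  176.1 176.8]
scene nose bottom med 173.08 slope deg 4.85 [172.7 173.  173.3 173.2]
scene slip front bottom med 140.93 slope deg -3.75 [144.8 143.7 145.  144.  144.2 140.7 140.7 140.4 140.7 141.  140.7 140.8
 140.9]
```

View pics/n6.png

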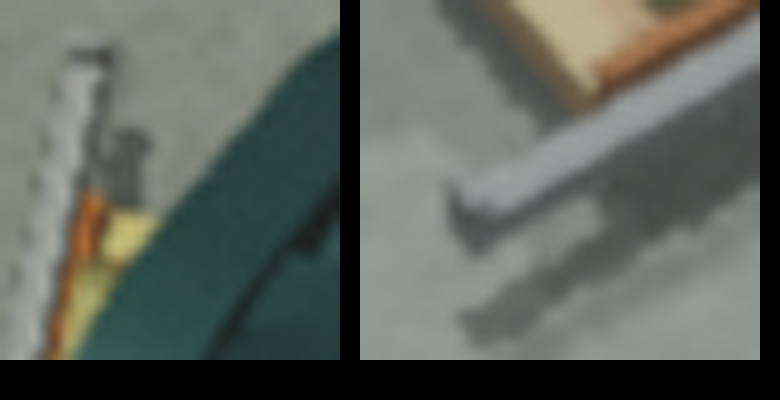

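The zoom shows a dark cap at the bar's end. In the top view its front is at crop (92,44). In the scene view the front top corner is at (448,182) and the lower corner at (470,250). I'll cast rays at those.

Run:
```python
from e import *
f=lambda n,uv,z:(w2b(onz(n,uv,z)[0])*1e3).round(1)
A=lambda x,y:[[228+x/10-.45,115+y/10-.45]]; Bp=lambda x,y:[[234+(x-360)/10-.45,295+y/10-.45]]
for p in[(70,46),(112,48),(92,44)]: print('top',p,f('top',A(*p),.066))
for p in[(448,182),(492,215)]: print('scene',p,f('scene',Bp(*p),.066))
for p in[(470,250),(455,220)]: print('scene low',p,f('scene',Bp(*p),.052))
T0=cv2.imread('pics/top0.png')
for y in (156,158,160):
    g=prof('top',T0,y,170,.066).mean(1); print(y,[(int(170+a),int(b)) for a,b in zip(X[::4],g[::4])])
    g=prof('scene',cv2.imread('pics/S6.png'),y,170,.066).mean(1); print('sc',[(int(170+a),int(b)) for a,b in zip(X[::4],g[::4])])
edge('top',T0,np.r_[-130:131:10],130,.05,'far edge')
edge('scene',cv2.imread('pics/scene0.png'),np.r_[-130:131:10],130,.05,'far edge')
# side rails: centre check
for n,I in(('top','pics/top0.png'),('scene','pics/scene0.png')):
  for nm,P in(('far-left rail top out',(130,150,.062)),('far-right',(130,-150,.062)),('back-left',(-130,150,.062)),('back-right',(-130,-150,.062))):
    print(n,nm,proj(n,np.r_[b2w(P[0]/1e3,P[1]/1e3),P[2]]).round(1))
```

```text
top (70, 46) [167.9 161.4]
top (112, 48) [169.6 149.7]
top (92, 44) [169.6 155.4]
scene (448, 182) [171.7 153.5]
scene (492, 215) [168.6 165.7]
scene low (470, 250) [172.5 161.9]
scene low (455, 220) [171.  153.8]
156 [(145, 126), (147, 123), (149, 122), (151, 124), (153, 127), (155, 128), (157, 128), (159, 126), (161, 118), (163, 98), (165, 77), (167, 78), (169, 101), (171, 111), (173, 108), (175, 102), (177, 103), (179, 105), (181, 108), (183, 109), (185, 108), (187, 105), (189, 86), (191, 69), (193, 61), (195, 51)]
sc [(145, 120), (147, 123), (149, 127), (151, 132), (153, 136), (155, 134), (157, 137), (159, 143), (161, 147), (163, 146), (165, 143), (167, 147), (169, 146), (171, 124), (173, 116), (175, 136), (177, 150), (179, 150), (181, 150), (183, 149), (185, 148), (187, 147), (189, 148), (191, 148), (193, 149), (195, 150)]
158 [(145, 123), (147, 121), (149, 119), (151, 117), (153, 119), (155, 122), (157, 123), (159, 125), (161, 117), (163, 101), (165, 79), (167, 82), (169, 103), (171, 110), (173, 110), (175, 105), (177, 104), (179, 104), (181, 107), (183, 107), (185, 107), (187,
[... 974 characters left out ...]
), (195, 152)]
top far edge med 128.25 slope deg -0.24 [128.2 128.7 128.2 128.3 129.  128.6 128.3 128.6 128.3 128.1 128.6 128.2
 127.7 116.2 115.  115.5 128.5 129.2 127.9 128.3 128.  127.5 128.2 128.5
 127.8 128.  128. ]
scene far edge med 129.23 slope deg 0.01 [128.8 129.2 129.2 129.  129.8 129.2 129.5 129.1 129.7 129.3 129.6 129.8
 106.3 129.3 129.2 129.2 129.1 129.2 129.4 129.6 128.9 129.3 128.7 129.
 129.  128.9 128.9]
top far-left rail top out [[235.8 133.2]]
top far-right [[341.1 153.8]]
top back-left [[215.7 223.8]]
top back-right [[323.6 245.6]]
scene far-left rail top out [[258.1 303.3]]
scene far-right [[190.9 222. ]]
scene back-left [[350.6 250.5]]
scene back-right [[277.  181.9]]
```

Emit:
carry_out --rotation '[[0,0,0],[0,0,0],[0,0,0],[0,0,0],[0,0,0]]' --delta_pos '[[0,0,0.004],[0,0,0.005],[0,0,0.005],[0,0,0.004],[0,0,0.003]]' --gripper '[0.17,0.17,0.17,0.17,0.17]'

```text
clock: 12.38
tool_pos: [0.5955, -0.041, 0.0529]
eef_rot: [0.442, -0.552, 0.552, -0.442]
wrist_force: [-1.9, 0.3, 2.0]
grip_width: 0.0549
```

Emit:
carry_out --rotation '[[0,0,0],[0,0,0],[0,0,0]]' --delta_pos '[[0,0,0.001],[0,0,0],[0,0,0]]' --gripper '[0.17,0.17,0.17]'

```text
clock: 12.63
tool_pos: [0.596, -0.0412, 0.0529]
eef_rot: [0.442, -0.552, 0.552, -0.442]
wrist_force: [0.0, 0.7, 0.0]
grip_width: 0.055
```

Emit:
carry_out --rotation '[[0,0,0],[0,0,0],[0,0,0],[0,0,0],[0,0,0]]' --delta_pos '[[0,0,-0.01],[0,0,-0.04],[0,0,-0.04],[0,0,-0.04],[0,0,-0.04]]' --gripper '[0.17,0.17,0.17,0.17,0.17]'

```text
clock: 13.05
tool_pos: [0.428, -0.0037, 0.0526]
eef_rot: [-0.442, 0.552, -0.552, 0.442]
wrist_force: [1.2, 0.1, 1.2]
grip_width: 0.0552
```

```bash
python3 - <<'E'
from p import *
go((25,3),.053,-90)
T=snapshot('top');S=snapshot('scene'); cv2.imwrite('pics/T7.png',T); cv2.imwrite('pics/S7.png',S)
# shadow of bar tip: scene -> table -> top crop coords
P=onz('scene',[[234+(475-360)/10-.45,295+33-.45]],0); q=proj('top',P); print('shadow tip',P.round(3),'in top zoom',(q-[228,115])*10)
k=lambda x,f:cv2.resize(x,None,fx=f,fy=f,interpolation=cv2.INTER_CUBIC)
cv2.imwrite('pics/c7.png',np.hstack([k(T[112:162,222:322],5)[:, :420],k(S[235:335,180:270],4)[:250] if 0 else k(S[250:325,190:280],4)[:250]]) if 0 else k(T[112:212,217:347],6))
E
python3 e6.py 7 167
```

```text
t 13.05 board [-147.2    3.3] z 0.0526 F [1.2 0.1 1.2] w 0.0552
turn [ 0.0002 -0.0038 -0.0001] shift now-axes [-0.0004 -0.0004  0.1722] shift after turn [ 0.0003 -0.0004  0.1722] q [-0.78  0.43  0.85  2.23 -0.52  0.68 -1.36]
shadow tip [[0.765 0.071 0.   ]] in top zoom [[134.12226164 134.51196333]]
top far edge med 128.3 slope deg -0.16 [128.2 128.8 128.  128.3 129.  128.3 128.2 128.4 127.2 128.4 127.5 128.3]
top slip front top med 164.79 slope deg 6.15 [145.6 164.3 165.5 164.2 164.8 164.8 164.5 165.4 164.2 165.  164.4 164.9
 165.1]
top nose top med 189.25 slope deg -3.2 [189.5 189.3 189.2 189.1]
scene far edge med 129.2 slope deg -0.03 [128.9 129.2 129.2 129.  129.8 129.2 129.5 129.1 129.4 129.2 129.3 128.7]
scene slip front top med 165.67 slope deg 3.88 [146.7 167.9 168.6 168.1 168.  168.4 165.2 164.8 165.4 165.5 165.8 165.7
 165.5]
scene nose top med 175.33 slope deg 56.77 [170.7 174.6 176.1 176.8]
scene nose bottom med 173.1 slope deg 5.28 [172.7 173.  173.3 173.2]
scene slip front bottom med 163.14 slope deg -2.54 [165.4 165.8 165.3 165.3 166.  162.2 162.1 162.7 162.8 163.1 163.  162.9
 163.3]
```

The slip overhang is 36.4 mm in both views and square to within about 0.1–0.3°. The nose reads about 40 mm from the top view and 42 mm from the scene view. I'll cross-check with the left rail's far end, which lies nearby at a known x.

Run:
```python
from e import *
T=[cv2.imread(f'pics/{f}.png') for f in('top0','T7')];S=[cv2.imread(f'pics/{f}.png') for f in('scene0','S7')]
T=np.mean(T,0).astype(np.uint8);S=np.mean(S,0).astype(np.uint8)
def pr(n,I,ys,x0,z,ch=None):
    g=np.mean([prof(n,I,y,x0,z) for y in ys],0); g=g[:,1]-g[:,0]*(ch or 0) if ch else g.mean(1)
    i=slice(20,81,2); print(n,x0,z,dict(zip((x0+X[i]).astype(int).tolist(),g[i].round().astype(int).tolist())))
for n,I in(('top',T),('scene',S)):
    h=I.astype(float); red=cv2.merge([ (I[:,:,2].astype(np.int16)-I[:,:,0]).clip(0,255).astype(np.uint8)]*3)
    print('rail end R-B'); pr(n,red,(145.5,146.5,147.5,148.5),130,.062); pr(n,red,(-145.5,-146.5,-147.5,-148.5),130,.062)
    print('nose'); pr(n,I,(156,157,158,159),170,.066); pr(n,I,(160,161,162),170,.066)
    # lateral profile of bar at x=150, to check height
    L=np.arange(146,171,1.); P=B0+.150*EX+np.outer(L/1e3,EY); uv=proj(n,np.c_[P,np.full(len(P),.066)]).astype(np.float32)
    print('bar lateral x=150',dict(zip(L.astype(int).tolist(),cv2.remap(I,uv[:,0][None],uv[:,1][None],cv2.INTER_CUBIC)[0].mean(1).round().astype(int).tolist())))
```

```text
rail end R-B
top 130 0.062 {115: 91, 116: 88, 117: 85, 118: 83, 119: 82, 120: 79, 121: 77, 122: 76, 123: 77, 124: 83, 125: 85, 126: 80, 127: 70, 128: 56, 129: 39, 130: 26, 131: 15, 132: 7, 133: 6, 134: 6, 135: 6, 136: 6, 137: 6, 138: 6, 139: 6, 140: 6, 141: 6, 142: 6, 143: 6, 144: 6, 145: 5}
top 130 0.062 {115: 79, 116: 78, 117: 78, 118: 78, 119: 80, 120: 82, 121: 86, 122: 88, 123: 90, 124: 93, 125: 94, 126: 89, 127: 76, 128: 60, 129: 42, 130: 27, 131: 17, 132: 9, 133: 6, 134: 7, 135: 8, 136: 8, 137: 8, 138: 8, 139: 8, 140: 8, 141: 8, 142: 8, 143: 8, 144: 8, 145: 8}
nose
top 170 0.066 {155: 132, 156: 133, 157: 133, 158: 133, 159: 133, 160: 130, 161: 124, 162: 117, 163: 106, 164: 94, 165: 85, 166: 81, 167: 86, 168: 97, 169: 109, 170: 116, 171: 118, 172: 118, 173: 117, 174: 114, 175: 112, 176: 110, 177: 110, 178: 111, 179: 112, 180: 113, 181: 114, 182: 115, 183: 116, 184: 116, 185: 116}
top 170 0.066 {155: 112, 156: 116, 157: 118, 158: 120, 159: 120, 160: 118, 161: 114, 162: 110, 163: 105, 164: 99, 165: 94, 166: 94, 167: 99, 168: 107, 169: 114, 170: 118, 171: 120, 172: 121, 173: 118, 1
[... 1185 characters left out ...]
00, 175: 113, 176: 126, 177: 134, 178: 139, 179: 140, 180: 140, 181: 140, 182: 140, 183: 140, 184: 139, 185: 138}
scene 170 0.066 {155: 144, 156: 145, 157: 144, 158: 144, 159: 145, 160: 146, 161: 146, 162: 145, 163: 145, 164: 144, 165: 142, 166: 139, 167: 133, 168: 127, 169: 124, 170: 119, 171: 110, 172: 96, 173: 82, 174: 76, 175: 83, 176: 98, 177: 114, 178: 127, 179: 134, 180: 139, 181: 140, 182: 139, 183: 140, 184: 139, 185: 139}
bar lateral x=150 {146: 110, 147: 114, 148: 119, 149: 120, 150: 119, 151: 118, 152: 117, 153: 113, 154: 110, 155: 113, 156: 120, 157: 131, 158: 141, 159: 145, 160: 145, 161: 145, 162: 145, 163: 143, 164: 138, 165: 130, 166: 117, 167: 99, 168: 86, 169: 80, 170: 79}
```

Run:
```python
from e import *
T=cv2.imread('pics/top0.png');S=cv2.imread('pics/S7.png')
print('top rows115-128 cols231-243');print(T.mean(2).round().astype(int)[115:129,231:244])
print('scene rows308-326 cols238-258');print(S.mean(2).round().astype(int)[308:327,238:259])
for X0 in(166,168,170,172):
  for z in(.038,.052,.066):
    print(X0,z,[ (n,proj(n,np.r_[b2w((X0-o)/1e3,y/1e3),z])[0].round(1).tolist()) for n,o in(('top',1.7),('scene',.8)) for y in(153,163)])
```

```text
top rows115-128 cols231-243
[[106 106 104 105 104 106 107 110 110 108 105 107 105]
 [104 105 104 104 106 105 104 107 109 107 105 104 103]
 [104 106 105 105 108 106 102 106 108 105 102 102 102]
 [101 104 104 110 114 111 109 104 102 104 103 103 103]
 [103 104 107 106 101 104 103  91  88  99 103 105 105]
 [105 105 106  96  80  76  70  59  78  93 101 106 106]
 [107 105 104 101 102  94  85  67  76  93 100 105 104]
 [104 103 103 111 122 122 118  87  82  94 100 102 104]
 [105 103  94 114 124 123  97  74  88  94 100 105 104]
 [106 106  93 110 124 125  86  67  89  96 104 106 107]
 [106 107 104 113 123 128  89  76  94 101 106 108 108]
 [107 107 110 118 123 120  86  78  96 103 106 108 106]
 [104 103 114 122 123 104  75  82  92  93  92 100 106]
 [103  98 114 125 124  91  73  87  78  67  69  84 103]]
scene rows308-326 cols238-258
[[143 144 143 137 131 129 129 130 131 129 128 128 128 118 110 124 141 150
  149 149 148]
 [144 145 146 142 136 132 130 130 131 129 127 126 129 129 139 149 150 150
  150 147 141]
 [145 147 148 147 143 139 134 132 132 131 131 130 135 144 148 150 149 149
  145 135 115]
 [14
[... 2100 characters left out ...]
, 314.8])]
170 0.038 [('top', [238.7, 123.0]), ('top', [235.3, 122.3]), ('scene', [243.9, 319.7]), ('scene', [246.4, 322.9])]
170 0.052 [('top', [238.1, 121.3]), ('top', [234.7, 120.6]), ('scene', [243.6, 315.9]), ('scene', [246.1, 319.1])]
170 0.066 [('top', [237.5, 119.6]), ('top', [234.0, 118.9]), ('scene', [243.2, 312.0]), ('scene', [245.8, 315.3])]
172 0.038 [('top', [238.8, 122.3]), ('top', [235.4, 121.7]), ('scene', [243.1, 320.1]), ('scene', [245.6, 323.4])]
172 0.052 [('top', [238.2, 120.6]), ('top', [234.8, 120.0]), ('scene', [242.8, 316.3]), ('scene', [245.3, 319.6])]
172 0.066 [('top', [237.6, 118.9]), ('top', [234.2, 118.2]), ('scene', [242.4, 312.5]), ('scene', [245.0, 315.7])]
```

The raw pixels show that the nose is a thin plate standing above the bar. In the top view its light lip is at row ~118, with the dark back face in row 120, which explains the earlier disagreement. Both views then put the nose about 42.3 mm past the edge, so the slip needs about 6 mm more. That puts the TCP goal at board x = 31.0, given that contact ended at 25.0.

Emit:
carry_out --rotation '[[0,0,0],[0,0,0],[0,0,0],[0,0,0],[0,0,0]]' --delta_pos '[[0,0,0.035],[0,0,0.035],[0,0,0.035],[0,0,0.03],[0,0,0.02]]' --gripper '[0.17,0.17,0.17,0.17,0.17]'

```text
clock: 13.57
tool_pos: [0.584, -0.0385, 0.0529]
eef_rot: [0.442, -0.551, 0.552, -0.442]
wrist_force: [-1.7, -0.1, 0.4]
grip_width: 0.0549
```

Emit:
carry_out --rotation '[[0,0,0],[0,0,0],[0,0,0]]' --delta_pos '[[0,0,0.008],[0,0,0],[0,0,0]]' --gripper '[0.17,0.17,0.17]'

```text
clock: 13.82
tool_pos: [0.5882, -0.0396, 0.0526]
eef_rot: [-0.442, 0.552, -0.552, 0.442]
wrist_force: [-0.4, 0.3, 0.3]
grip_width: 0.0549
```

Run:
```python
from p import *
go((31,3),.053,-90)
```

```text
t 13.8167 board [17.1  2.6] z 0.0526 F [-0.4  0.3  0.3] w 0.0549
turn [ 0.0006 -0.0042  0.0003] shift now-axes [-0.0004 -0.0004  0.0139] shift after turn [-0.0004 -0.0004  0.0139] q [-0.54  0.67  0.76  1.84 -0.59  0.87 -1.29]
```

Emit:
carry_out --rotation '[[0,-0.004,0],[0,0,0],[0,0,0],[0,0,0],[0,0,0]]' --delta_pos '[[0,0,0.004],[0,0,0.003],[0,0,0.003],[0,0,0.002],[0,0,0.001]]' --gripper '[0.17,0.17,0.17,0.17,0.17]'

```text
clock: 14.23
tool_pos: [0.6018, -0.0422, 0.0529]
eef_rot: [-0.443, 0.551, -0.551, 0.443]
wrist_force: [-1.8, -0.1, 1.4]
grip_width: 0.0549
```

Emit:
carry_out --rotation '[[0,0,0],[0,0,0],[0,0,0]]' --delta_pos '[[0,0,0.001],[0,0,0],[0,0,0]]' --gripper '[0.17,0.17,0.17]'

```text
clock: 14.48
tool_pos: [0.6028, -0.0425, 0.0529]
eef_rot: [0.443, -0.551, 0.551, -0.443]
wrist_force: [0.1, 0.3, -0.8]
grip_width: 0.0548
```

Run:
```python
from p import *
go((31,3),.053,-90)
```

```text
t 14.4833 board [31.9  2.9] z 0.0529 F [ 0.1  0.3 -0.8] w 0.0548
turn [-0.0002  0.0002  0.0001] shift now-axes [-0.0001 -0.0001 -0.0009] shift after turn [-0.0001 -0.0001 -0.0009] q [-0.52  0.69  0.75  1.8  -0.6   0.89 -1.28]
```

Emit:
carry_out --rotation '[[0,0,0],[0,0,0],[0,0,0],[0,0,0],[0,0,0]]' --delta_pos '[[0,0,-0.01],[0,0,-0.04],[0,0,-0.04],[0,0,-0.04],[0,0,-0.04]]' --gripper '[0.17,0.17,0.17,0.17,0.17]'

```text
clock: 14.9
tool_pos: [0.4348, -0.006, 0.0526]
eef_rot: [0.443, -0.551, 0.551, -0.443]
wrist_force: [0.3, 1.1, 0.9]
grip_width: 0.0548
```

```bash
python3 - <<'E'
from p import *
T=np.mean([snapshot('top') for _ in range(2)],0);S=np.mean([snapshot('scene') for _ in range(2)],0)
cv2.imwrite('pics/T8.png',T); cv2.imwrite('pics/S8.png',S)
k=lambda x,f:cv2.resize(x.astype(np.uint8),None,fx=f,fy=f,interpolation=cv2.INTER_LINEAR)
a=k(T[110:210,215:275],6)[:560];b=k(S[235:335,190:262],6)[:560]
cv2.imwrite('pics/c8.png',np.hstack([a,b]))
E
python3 e6.py 8 173
```

```text
top far edge med 128.39 slope deg -0.12 [128.1 128.7 128.  128.2 128.9 128.6 128.5 128.8 127.1 129.1 127.5 128.3]
top slip front top med 171.43 slope deg 7.24 [149.7 171.1 171.4 171.  171.7 171.  171.3 171.6 171.4 171.9 171.  172.3
 171.6]
top nose top med 189.09 slope deg -4.31 [189.5 189.1 189.  189.1]
scene far edge med 129.19 slope deg -0.01 [128.9 129.2 129.2 129.  129.3 129.2 129.5 129.1 129.3 129.1 129.3 128.8]
scene slip front top med 172.24 slope deg 5.87 [149.  174.4 174.8 175.1 174.5 175.  171.5 186.  171.9 171.9 171.9 172.2
 171.9]
scene nose top med 175.52 slope deg 238.71 [149.4 175.  176.1 176.8]
scene nose bottom med 172.98 slope deg 3.5 [172.7 173.  173.3 173. ]
scene slip front bottom med 169.37 slope deg -2.65 [171.5 171.9 172.6 171.6 171.9 168.5 168.7 169.3 169.3 169.4 169.6 169.2
 169.2][ WARN:0@6.877] global loadsave.cpp:1063 imwrite_ Unsupported depth image for selected encoder is fallbacked to CV_8U.
```

View pics/c8.png

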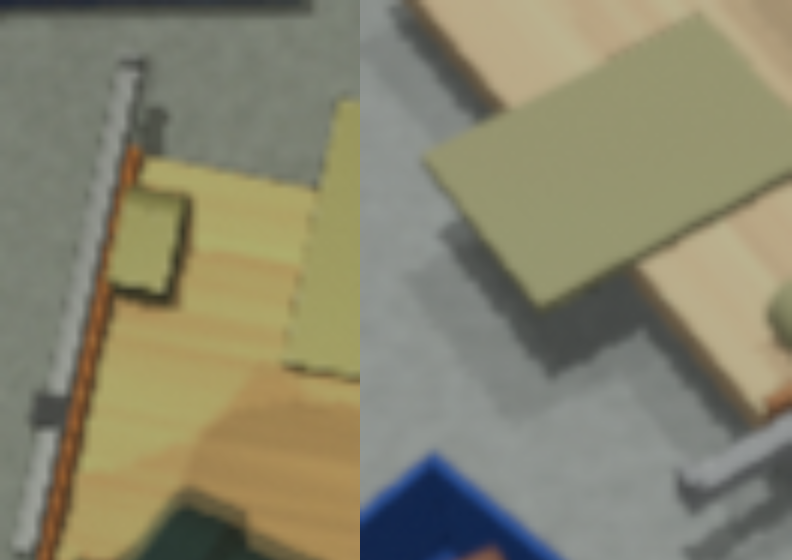

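The picture shows the slip square over the far edge, with front corners at crop (425,160) and (545,308). The blank is flush at the left rail (148,240), and the gauge nose (130,65 and 685,480) is unmoved. The slip overhang measures 43.0 mm (top) and 42.7 mm (scene), against a nose at about 42.4 mm. I'll retract and hand in.

Emit:
carry_out --rotation '[[0,0,0],[0,0,0],[0,0,0],[0,0,0]]' --delta_pos '[[0,-0.02,-0.005],[0,-0.04,0],[0,-0.04,0],[0,0,0]]' --gripper '[0.17,0.17,0.17,0.17]'

```text
clock: 15.43
tool_pos: [0.4358, -0.0053, 0.1585]
eef_rot: [0.44, -0.55, 0.552, -0.446]
wrist_force: [0.3, -0.1, 0.6]
grip_width: 0.0549
```

Run:
```python
from workcell import *
s=observe(); print(s['clock'],s['tool_pos'],s['wrist_force'],abs(s['joint_vel']).max()); print(sign_off())
```

```text
15.4333 [ 0.43580858 -0.00531731  0.15848298] [ 0.31261663 -0.08159266  0.62928617] 0.1633269023194689
the job is handed in; nothing more can be done
None
```

The job is done and handed in after 15.4 s. I pushed the blank left until it met the left rail, with about 24 N on the wrist at contact. Then I slid the slip forward with two fingers flat on its rear edge, backed off and lifted clear.

- **Slip overhang:** it measures 43.0 mm in the top view and 42.7 mm in the scene view, with the front end square to the far edge within a few tenths of a degree. My last push ended about 0.9 mm past its aim. I left it there because it is within the uncertainty of the nose reading.
- **Gauge nose:** I put it at about 42.4 mm past the far edge, give or take 0.8 mm. The first readings disagreed, 40 mm from the top view against 42 mm from the scene view. I had mistaken the dark back face of the nose plate for its front, and the individual readings after that still spread from about 42 to 43 mm.
- **Everything else:** in the last pictures the blank lies against the left rail and the gauge bar has not moved. I never touched the other objects, but I did not re-measure them at the end.

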